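# Run in a greased wheel hub and park the valve at the pointer

## Task

The hub of the child's bicycle wheel lying on the wheel stand has just been packed with grease: wind its orange handle so that the wheel turns anticlockwise (seen from above) at about 20 turns a minute, and keep the wheel steadily between 18 and 22 turns a minute for a good six seconds without a break. The handle drives the wheel through a soft spring: never let the wheel go faster than 29 turns a minute nor wind the spring more than about 70 degrees either way, and touch the wheel by its handle only. Then bring the wheel to rest with the red valve mark at the yellow pointer so that the pump can go on, let go of the handle, and leave everything else on the shelf where it is.

Things in the scene. Friction and masses are not known exactly. Their poses are not given: they have to be found in the camera images.
- stand: Wheel stand, fixed, turned any way: dark foot plate 150 x 150 x 15 mm with the wheel's upright axle in its middle and a foot arm ending in a yellow pointer (150 to 210 mm from the axle, top 117 mm high). Origin: on the axle at shelf height; z up; x axis from the axle to the pointer.
- wheel (a joint): Wheel angle in rad, growing anticlockwise seen from above, counting on over whole turns; at 0 and every multiple of 2 pi the valve mark is at the pointer. 20 turns a minute are 2.09 rad/s. Inertia of the whole wheel about the axle nominally 0.021 kg m2 (0.015 to 0.027 from wheel to wheel); hub friction about 0.006 N m constant plus 0.0005 N m per rad/s.
- tyre: Rim, spokes and black tyre, turning with the wheel: 300 mm across, tyre 50 mm thick (60 to 110 mm above the shelf), about 1.25 kg. Origin: on the axle, 85 mm above the shelf; its x axis points to the valve.
- valve (a point): The valve mark: a red patch across the top of the tyre, in line with the red valve cap inside the rim. The point lies 125 mm from the axle, 110 mm above the shelf, and turns with the wheel.
- pointer (a point): The point over which the valve mark must stop: 125 mm from the axle, 110 mm above the shelf, right in front of the yellow pointer's tip. Fixed to the stand.
- handle (a joint): Twist of the handle against the wheel in rad: 0 with the spring slack, positive with the handle ahead anticlockwise (it then drives the wheel anticlockwise). Torsion spring in the blue coupling: 0.018 N m/rad, damping 0.001 N m s/rad, hard stops at +-1.6; keep within +-1.2. Seen from the axle, the knob's direction is the pointer's + pi + wheel angle + twist: away from the valve when slack.
- knob (a point): Middle of the orange knob on the handle's arm: an upright cylinder 34 mm across, 50 mm tall (151 to 201 mm above the shelf), free to turn about its own upright axis, so a gripper holding it need not turn with it. The point is on the knob's axis, 178 mm above the shelf, 70 mm from the wheel's axle. The steel arm under it reaches up to 149 mm.
- tin: Stainless steel tin with a screw lid, 88 mm across, 109 mm tall, standing. Bystander. Origin: centre of its underside.
- jar: Glass jar of bolts with a brass lid, 64 mm across, 72 mm tall, standing. Bystander. Origin: centre of its underside.
- lockring_tool: Black cassette lockring tool, 36 mm across, 36 mm tall, standing. Bystander. Origin: centre of its underside.
- pump: Grey aluminium mini pump, lying, 195 mm long along its x axis, 28 mm high. Bystander. Origin: centre of its underside.
- lever1: Orange plastic tyre lever, lying, 116 mm long along its x axis, 17 mm wide, 8 mm thick. Bystander. Origin: its underside, near the middle.
- lever2: The other orange tyre lever, the same.

How it is judged:
By the outcome, as a careful person would: the job done as asked, in the order asked, and still so for the second after the job is handed in, with the robot touching nothing.
It also fails if it takes over 64 s, if anything falls off the work surface, if the arm or the gripper's body presses on something with over 40 N, if the wrist force passes 120 N, or if a joint passes its speed limit or range.

## Robot

A 7-joint arm with a two-finger parallel gripper is mounted at the origin on the work surface. World frame = base frame: x ahead of the robot, y to its left, z up, the work surface at z = 0. Lengths are in mm, angles in rad, forces in N, time in s.
With the tool pointing down it reaches from about 425 to 1025 mm from the base axis. Payload 3.6 kg.
Tool frame: the origin (TCP) lies at the very end of the fingers, on their centre line; the grasp point (between the pads) lies 19 mm behind it; z points along the fingers, y is the line along which they close (so a half turn about z gives the same grasp; the last joint's range is limited). The gripper opens to 85 mm and grips with 20 to 120 N. Pads are 22 mm wide; open, the fingers measure 114 mm over their backs; the gripper's body (76 mm by 85 mm) begins 54 mm behind the grasp point. The pads swing forward as they close: fully open they stand 13 mm farther back than shut.
Start: joints at [-1.224, 0.591, 0.048, 1.609, -0.033, 0.943, -0.034], TCP at [308.671, 656.012, 231.302] pointing down, gripper open.
Joint ranges: [-2.69, 2.69], [-0.47, 2.24], [-1.27, 1.36], [0.19, 2.51], [-1.53, 4.68], [0.08, 2.07], [-3.09, 3.09]. Speed limits (rad/s): [2.57, 2.57, 3.14, 3.14, 3.14, 3.14, 3.14].

## Interface

Orientations are given as a unit quaternion [w, x, y, z].
In Python, from bench import robot gives the robot as it stands. The module is installed in compiled form; this text tells all that it offers.
- The arm moves only by the tool send_rows, never from a script. Its argument "moves" is a list of rows, each a list of 2 entries, a list of its own where there are three numbers: the shift along the tool's x, y, z in mm, then the turn about the tool's z in rad. A call has 1 to 10 rows; each row is the pose to reach, as a shift and turn from the pose commanded when the call began, along the tool's axes at that moment; what a row does not reach only later rows make up. A row lasts 1/12 s, in which the tool goes at most 41.7 mm and 7.16 degrees, less where a joint would pass 70% of its speed; a pose out of reach is approached as far as the arm can. A call with a gripper value outside its range is refused whole. "claw" is the closure, from -1 (fully open) to 1 (shut), set as the call begins (left out, the last holds). The fingers move at their own pace and stop on an object; the grip force is fixed at half the most. Time passes only in rows, so rows that repeat a pose let the fingers close. It gives the time, the measured TCP pose, the force, the opening and the grip force at its end, in the units of the state.
- robot.sense(): the state, without advancing time (a new reading comes with each control period).
- robot.grab_frame(name): name is "side" or "top" or "wrist"; returns a dict with "img" (400x640x3 uint8, blue, green, red), "z_map" (400x640 float32, mm along the optical axis (not along the pixel's ray), 0 where there is no reading), "vfov" (degrees; the focal length in pixels is half the picture's height over the tangent of half this angle, whatever the lens; pixels are square), "cx", "cy" (the principal point, pixels), "world_from_camera" (4x4, takes a point from camera to world coordinates). Camera axes: x right, y down, z forward; pixel columns grow to the right and rows downward; lengths in mm; the calibration is good to about 2 mm. A picture is of the moment at which its call begins.
- robot.sign_off(): hands the job in; it is judged then, once.
The state is a dict: "time_s": time; "joint_pos": joint angles; "joint_vel": joint speeds; "tau": joint torques, N m; "tool_pos": TCP position; "ee_rot": TCP orientation; "ft_force": force on the tool from outside, world axes, zero at the start; "wrist_torque": the same for the moment, N m; "width": finger opening in mm; "finger_force": force on a finger pad.
Only numpy, scipy, OpenCV 4.12 (cv2) and the standard library are available. Lean on these libraries where they do the work, as an engineer would, in place of code of your own. Each camera call takes 0.05 s, during which the arm holds its last target. There are 200 camera calls.

## Working session

There is one attempt and no reset: what is moved stays moved. The work goes in short steps, Python scripts to look and compute and a tool call to move; the robot and the scene stay as the last step left them, time stands still between calls to the robot, and variables do not carry over. Pictures are saved under pics/ and viewed, at most 10 in all, crops included, and the job is handed in when it is done.

Besides the shell and the picture viewer there is one more tool, called in YAML: its name, and indented under it one key for each argument. send_rows: Moves the arm, as the interface text tells. Its arguments: {"type":"object","properties":{"moves":{"type":"array","items":{"type":"array"}},"claw":{"type":"number"}},"required":["moves"]}

```bash
mkdir -p pics; python3 - <<'E'
from bench import robot
import cv2,numpy as np,pickle
s=robot.sense();print(s)
for n in("top","side"):
    f=robot.grab_frame(n);cv2.imwrite(f"pics/{n}0.png",f["img"]);pickle.dump(f,open(n+"0.pkl","wb"));print(n,f["vfov"],f["cx"],f["cy"],np.round(f["world_from_camera"],3).tolist())
E
```

```text
{'time_s': 0.0, 'joint_pos': array([-1.22451527,  0.59210218,  0.04832682,  1.60982422, -0.03330547,
        0.94269721, -0.03371492]), 'joint_vel': array([ 0.00088571,  0.00079108, -0.00018897, -0.00075011,  0.0001886 ,
       -0.00076812, -0.00065548]), 'tau': array([ 4.79127757e-04, -5.48690736e+01,  1.54686537e+00, -1.98120224e+01,
        9.42775951e-03,  8.66249786e-03,  6.87771333e-06]), 'tool_pos': array([308.31956174, 655.26316293, 230.15314761]), 'ee_rot': array([-1.76082785e-04,  2.18103157e-01,  9.75925087e-01, -1.09876231e-03]), 'ft_force': array([-0.06623511, -0.27812968,  0.31363829]), 'wrist_torque': array([ 0.02773738, -0.04340329, -0.03368917]), 'finger_force': 0.0, 'width': 85.40190922453384}
top 45.45083078658824 322.49026050443473 198.3371970504685 [[-0.027, -0.997, 0.078, 384.33], [-1.0, 0.027, 0.001, -36.988], [-0.003, -0.078, -0.997, 1653.098], [0.0, 0.0, 0.0, 1.0]]
side 51.764089314441485 325.1526949912153 200.3945020828466 [[0.806, -0.34, 0.484, -137.472], [-0.592, -0.455, 0.665, -939.891], [-0.006, -0.823, -0.568, 876.762], [0.0, 0.0, 0.0, 1.0]]
```

View pics/top0.png

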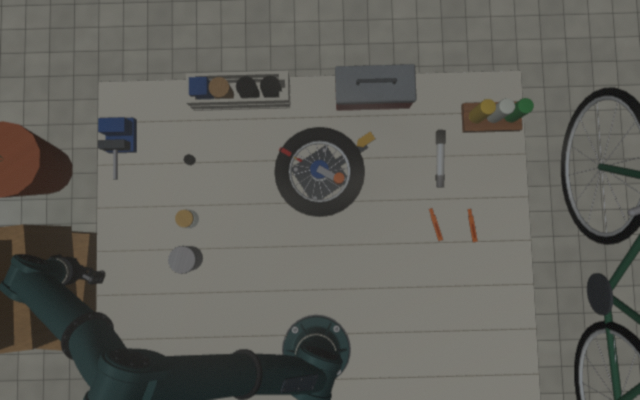

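View pics/side0.png

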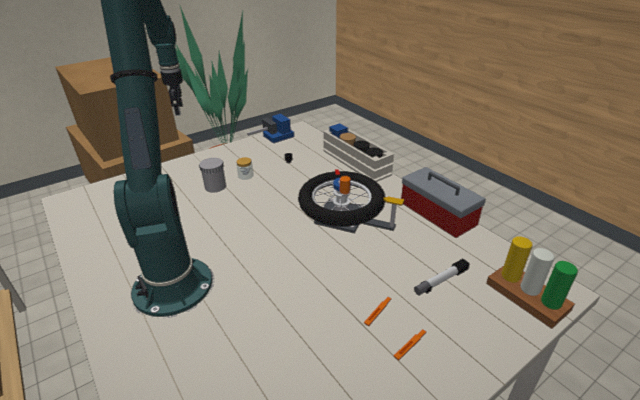

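The top view shows the wheel axle near (320,171), valve mark (286,153), yellow pointer (366,139) and knob (339,178). The side view agrees, and nothing is near the knob's path.

```bash
cat > h.py <<'E'
import numpy as np,cv2
def K(f): return 200/np.tan(np.radians(f["vfov"]/2))
def cloud(f):
    v,u=np.mgrid[0:400,0:640]; z=f["z_map"]; k=K(f)
    p=np.stack([(u-f["cx"])/k*z,(v-f["cy"])/k*z,z],-1); T=f["world_from_camera"]
    return p@T[:3,:3].T+T[:3,3]
def plane(f,u,v,h):
    k=K(f);T=f["world_from_camera"];d=T[:3,:3]@np.array([(u-f["cx"])/k,(v-f["cy"])/k,1]);o=T[:3,3]
    return o+d*(h-o[2])/d[2]
def circ(x,y):
    A=np.c_[x,y,np.ones(len(x))];c=np.linalg.lstsq(A,x*x+y*y,rcond=None)[0]/[2,2,1]
    return c[0],c[1],np.sqrt(c[2]+c[0]**2+c[1]**2)
def hsv(f): return cv2.cvtColor(f["img"],cv2.COLOR_BGR2HSV)
E
python3 - <<'E'
from h import *;import pickle
for n,box in(("top",(120,222,265,385)),("side",(165,240,290,410))):
    f=pickle.load(open(n+"0.pkl","rb"));P=cloud(f);H=hsv(f).astype(int)
    M=np.zeros((400,640),bool);M[box[0]:box[1],box[2]:box[3]]=1
    h,s,v=H[...,0],H[...,1],H[...,2]
    for nm,m in(("red",M&((h<5)|(h>172))&(s>120)),("orange",M&(h>=5)&(h<17)&(s>140)),("yellow",M&(h>=18)&(h<32)&(s>120)),("black",M&(s<90)&(v<60)&(P[...,2]>95)&(P[...,2]<120))):
        q=P[m];vv,uu=np.nonzero(m)
        print(n,nm,m.sum(),uu.mean().round(1),vv.mean().round(1),np.median(q,0).round(1),q.min(0).round(),q.max(0).round())
        if nm=="black":print("mean r fit",circ(q[:,0],q[:,1]))
        if nm=="black" :
            c,r=cv2.minEnclosingCircle(np.c_[uu,vv].astype(np.float32));print(c,r,plane(f,*c,100))
        if nm=="orange":
            t=m&(P[...,2]>192);vv,uu=np.nonzero(t);print("top of knob",t.sum(),P[t].mean(0),plane(f,uu.mean(),vv.mean(),201))
        if nm=="yellow":print(plane(f,uu.mean(),vv.mean(),117))
        if nm=="red":print(plane(f,uu.mean(),vv.mean(),110))
E
```

```text
top red 48 286.5 152.2 [659.6  79.  110.8] [633.  34.  99.] [674.  96. 118.]
[658.84908019  77.23062976 110.        ]
top orange 26 337.5 176.3 [564.6 -83.8 202.3] [552. -95. 192.] [571. -76. 205.]
top of knob 25 [564.1530922  -84.14865797 201.68437713] [564.23558918 -84.17061296 201.        ]
top yellow 118 364.9 139.7 [ 692.4 -179.2  118.2] [ 672. -206.  110.] [ 715. -156.  130.]
[ 691.88771133 -179.42875938  117.        ]
top black 2961 320.0 171.8 [589.1 -33.3 107.2] [ 451. -172.   95.] [739. 118. 119.]
mean r fit (np.float64(594.663888570233), np.float64(-27.860083310507434), np.float64(125.22293371769138))
(319.1841125488281, 171.2240447998047) 44.377994537353516 [594.77446794 -27.74003086 100.        ]
side red 156 393.1 192.4 [ 819.7 -114.1   55.9] [ 449. -166.    4.] [826.  94. 114.]
[ 726.2084666 -141.0118568  110.       ]
side orange 185 348.0 185.1 [552.5 -97.  183.5] [ 495. -170.    5.] [824.  58. 203.]
top of knob 70 [556.21993412 -91.38870567 199.30886824] [554.45679557 -93.55192975 201.        ]
side yellow 124 391.0 201.0 [ 686.7 -179.6  116.2] [ 458. -211.   81.] [714. -87. 121.]
[ 677.67592454 -180.54238337  117.        ]
side black 1590 341.5 197.9 [562.3 -70.2 106.8] [ 446. -180.   95.] [725. 108. 116.]
mean r fit (np.float64(586.3237514226116), np.float64(-37.14803712505454), np.float64(124.47715192548031))
(341.5, 198.0) 42.68791961669922 [575.86347796 -51.90877897 100.        ]
```

send_rows:
  moves:
    - [[-26,-27,-3],-0.044]
    - [[-52,-54,-6],-0.088]
    - [[-78,-81,-9],-0.132]
    - [[-104,-108,-12],-0.176]
    - [[-130,-135,-15],-0.22]
    - [[-156,-162,-18],-0.264]
    - [[-182,-189,-21],-0.308]
    - [[-208,-216,-24],-0.352]
    - [[-234,-243,-27],-0.396]
    - [[-260,-270,-30],-0.44]
  claw: -1

```text
time_s: 0.93
tool_pos: [429.0, 299.0, 261.2]
ee_rot: [-0.0, -0.001, 1.0, -0.0]
ft_force: [0.7, -0.2, 0.3]
width: 85.4
finger_force: 0.0
```

send_rows:
  moves:
    - [[-13,-38,0],0]
    - [[-26,-77,0],0]
    - [[-39,-116,0],0]
    - [[-52,-155,0],0]
    - [[-65,-194,0],0]
    - [[-78,-232,0],0]
    - [[-91,-270,0],0]
    - [[-104,-309,0],0]
    - [[-117,-348,0],0]
    - [[-130,-386,0],0]

```text
time_s: 1.77
tool_pos: [558.9, -87.1, 261.1]
ee_rot: [-0.0, 0.0, 1.0, -0.0]
ft_force: [0.9, 0.7, 0.8]
width: 85.4
finger_force: 0.0
```

```bash
python3 - <<'E'
from bench import robot
import cv2,numpy as np,pickle
s=robot.sense();print(s['time_s'],s['tool_pos'],s['joint_pos'])
fs=[]
for n in("wrist","top","side"):
    f=robot.grab_frame(n);pickle.dump(f,open(n+"1.pkl","wb"));fs.append(f["img"]);print(n,f["vfov"],np.round(f["world_from_camera"],3).tolist())
im=np.vstack([np.hstack([fs[0][::2,::2],fs[0][::2,::2]*0]),np.hstack([fs[1][100:300,160:480],fs[2][100:300,160:480]])])
im[:200,320:]=cv2.resize(fs[1],(320,200))
cv2.imwrite("pics/m1.png",im)
E
```

```text
1.7667 [558.93766614 -87.12338051 261.07500008] [-0.01750573  0.35743933  0.12025672  1.94713412 -0.05627095  0.84081602
  1.70344809]
wrist 63.89916306384351 [[-0.001, 0.952, 0.305, 480.362], [1.0, 0.0, 0.0, -87.076], [0.0, 0.305, -0.952, 403.287], [0.0, 0.0, 0.0, 1.0]]
top 45.45083078658824 [[-0.027, -0.997, 0.078, 384.33], [-1.0, 0.027, 0.001, -36.988], [-0.003, -0.078, -0.997, 1653.098], [0.0, 0.0, 0.0, 1.0]]
side 51.764089314441485 [[0.806, -0.34, 0.484, -137.472], [-0.592, -0.455, 0.665, -939.891], [-0.006, -0.823, -0.568, 876.762], [0.0, 0.0, 0.0, 1.0]]
```

View pics/m1.png

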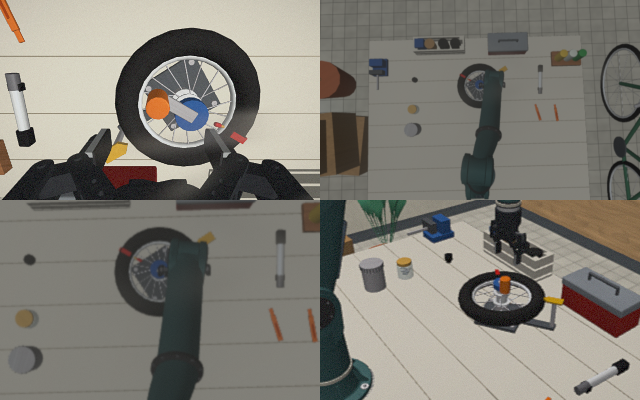

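The wrist view (top left) shows the knob at full-frame pixel (314,206) and the valve mark near (474,274). The side view shows the whole wheel, while the arm hides part of it from the top camera.

```bash
cat >> h.py <<'E'
def redmark(f,c,lo=95,hi=153,zs=(85,125)):
    P=cloud(f);H=hsv(f).astype(int);h,s,v=H[...,0],H[...,1],H[...,2]
    r=np.hypot(P[...,0]-c[0],P[...,1]-c[1])
    return ((h<5)|(h>172))&(s>110)&(v>40)&(r>lo)&(r<hi)&(P[...,2]>zs[0])&(P[...,2]<zs[1]),P
def wheel_angle(f,c,phi):
    m,P=redmark(f,c)
    if m.sum()<4: return None,int(m.sum())
    q=P[m];a=np.arctan2(q[:,1]-c[1],q[:,0]-c[0]);z=np.exp(1j*a).mean()
    return float(np.angle(z*np.exp(-1j*phi))),int(m.sum())
E
python3 - <<'E'
from h import *;import pickle
for n in("wrist","side"):
    f=pickle.load(open(n+"1.pkl","rb"));P=cloud(f);H=hsv(f).astype(int);h,s,v=H[...,0],H[...,1],H[...,2]
    r=np.hypot(P[...,0]-594.7,P[...,1]+27.8)
    m=(h>=5)&(h<17)&(s>140)&(r<110)&(P[...,2]>155)
    t=m&(P[...,2]>197);vv,uu=np.nonzero(t);print(n,"knobtop",t.sum(),P[t].mean(0).round(1),plane(f,uu.mean(),vv.mean(),201).round(1),(P[t].max(0)-P[t].min(0)).round())
    q=P[m&(P[...,2]<195)];print(" side circ",circ(q[:,0],q[:,1]))
    b=(v<70)&(P[...,2]>106)&(P[...,2]<113)&(r>90)&(r<160);q=P[b];x0=[594.7,-27.8]
    # blue hub
    hb=(h>100)&(h<125)&(s>120)&(r<40)&(P[...,2]>100);q2=P[hb];print(" blue",hb.sum(),np.median(q2,0).round(1),q2.min(0).round(1),q2.max(0).round(1))
    ang=np.arctan2(q[:,1]+27.8,q[:,0]-594.7);rr=np.hypot(q[:,0]-594.7,q[:,1]+27.8)
    k=np.digitize(ang,np.linspace(-np.pi,np.pi,37));o=[];i=[]
    for j in range(1,37):
        g=q[k==j]
        if len(g)>15:
            rg=rr[k==j];o.append(g[np.argsort(rg)[int(.97*len(g))]])
    o=np.array(o);print(" outer fit",len(o),circ(o[:,0],o[:,1]))
    y=(h>=18)&(h<32)&(s>120)&(r>140)&(r<220)&(P[...,2]>110)&(P[...,2]<121);q=P[y];print(" yellow",len(q),q.mean(0).round(1))
    mm,_=redmark(f,(594.7,-27.8));q=P[mm];print(" red",len(q),q.mean(0).round(1))
E
```

```text
wrist knobtop 1745 [557.5 -87.3 200.6] [557.4 -87.4 201. ] [ 33.  35. 149.]
 side circ (np.float64(558.7302014014173), np.float64(-87.31834676050698), np.float64(16.55021538505736))
 blue 2263 [594.  -21.8 144.5] [564.4 -56.1 129.7] [622.7   1.1 331.4]
 outer fit 32 (np.float64(594.215960661982), np.float64(-27.34994696963622), np.float64(136.26022081410227))
 yellow 999 [ 687.2 -172.4  116.2]
 red 394 [658.   80.5 110.9]
side knobtop 55 [558.2 -90.  200.5] [557.7 -90.7 201. ] [36. 32.  6.]
 side circ (np.float64(556.6942932847473), np.float64(-90.9094182043259), np.float64(13.607594914870631))
 blue 52 [570.8 -24.1 143.6] [564.8 -43.5 128.2] [5.968e+02 2.000e-01 3.345e+02]
 outer fit 33 (np.float64(591.3301449351374), np.float64(-31.67328114296606), np.float64(136.519388118928))
 yellow 113 [ 688.5 -182.3  116.4]
 red 24 [656.6  76.1 110.4]
```

send_rows:
  moves:
    - [[1,0,30],0]
    - [[1,0,60],0]
    - [[1,0,85],0]
    - [[1,0,101],0]
    - [[1,0,101],0]
  claw: -1

```text
time_s: 2.33
tool_pos: [554.7, -82.6, 156.7]
ee_rot: [-0.004, -0.001, 1.0, 0.001]
ft_force: [0.2, 0.6, 0.8]
width: 85.8
finger_force: 0.0
```

send_rows:
  moves:
    - [[0,0,0],0]
    - [[0,0,0],0]
    - [[0,0,0],0]
    - [[0,0,0],0]
    - [[0,0,0],0]
    - [[0,0,0],0]
    - [[0,0,0],0]
    - [[0,0,0],0]
  claw: 1

```text
time_s: 3.0
tool_pos: [559.6, -85.2, 161.9]
ee_rot: [0.002, -0.0, 1.0, -0.0]
ft_force: [0.4, -0.9, 6.5]
width: 32.9
finger_force: 59.2
```

```bash
python3 - <<'E'
from bench import robot
from h import *;import pickle
s=robot.sense();print({k:np.round(s[k],2) for k in('time_s','tool_pos','ft_force','width','finger_force')})
fs=[]
for n in("wrist","top","side"):
    f=robot.grab_frame(n);pickle.dump(f,open(n+"2.pkl","wb"));fs.append(f["img"])
    print(n,wheel_angle(f,(591.8,-31.2) if n=="side" else (594.3,-27.5),-1.001))
cv2.imwrite("pics/m2.png",np.hstack([fs[0][:,::1][::2,::2],fs[1][100:300,160:480],fs[2][100:300,160:480]][::2]))
E
```

```text
{'time_s': np.float64(3.0), 'tool_pos': array([559.62, -85.17, 161.87]), 'ft_force': array([ 0.36, -0.92,  6.52]), 'width': np.float64(32.92), 'finger_force': np.float64(59.2)}
wrist (2.0409813364874907, 861)
top (2.020006175711504, 48)
side (None, 0)
```

View pics/m2.png

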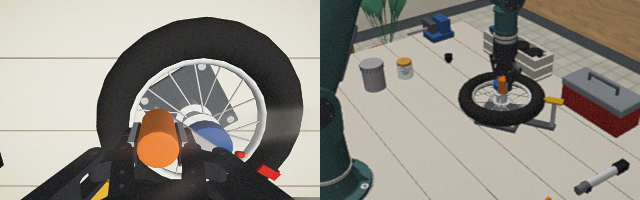

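The knob is gripped (opening 33 mm, 59 N), and the wrist view shows the mark near (536,344). Next is a short model-based controller: it fits inertia and friction to the observed wheel angles and plans the next 10 rows.

```bash
cat > ctl.py <<'E'
import json,os,sys,numpy as np
from scipy.optimize import least_squares
from h import *
PHI=-1.001;C=np.array([594.3,-27.5]);CS=(591.8,-31.2);R=70.;k,c=.018,.001;DT=1/240
PR=np.array([.021,.006,.0005]);SD=np.array([.004,.0015,.0004])
S=json.load(open('s.json')) if os.path.exists('s.json') else dict(T=[3.15],H=[2.031],obs=[[3.0,2.035]],cmd=[557.9,-87.1],p=PR.tolist())
save=lambda:json.dump(S,open('s.json','w'))
def hof(xy): return np.arctan2(xy[1]-C[1],xy[0]-C[0])-PHI-np.pi
def near(a,ref): return a+2*np.pi*round((ref-a)/(2*np.pi))
def step(x,h,hd,p):
    w,v=x; tau=k*(h-w)+c*(hd-v); I,Tc,b=p
    if abs(v)<1e-3 and abs(tau)<=Tc: return [w,0.]
    s=np.sign(v) if abs(v)>=1e-3 else np.sign(tau)
    vn=v+DT*(tau-s*Tc-b*v)/I
    if vn*v<0: vn=0.
    return [w+DT*vn,vn]
def sim(p,times,w0):
    """wheel state at the given times, handle knots linear in time"""
    n=int(round((max(times)-3.0)/DT))+1;t=3.0+DT*np.arange(n+1);h=np.interp(t,S['T'],S['H']);hd=np.gradient(h,DT)
    x=[w0,0.];out=np.empty((n+1,2))
    for i in range(n+1): out[i]=x;x=step(x,h[i],hd[i],p)
    return np.array([[np.interp(q,t,out[:,0]),np.interp(q,t,out[:,1])] for q in times]),np.abs(h-out[:,0]).max(),out[:,1].max()
def fit():
    o=np.array(S['obs'])
    def r(z):
        p=PR+SD*z[:3]
        return np.r_[(sim(p,o[:,0],2.035+.02*z[3])[0][:,0]-o[:,1])/.02,z]
    q=least_squares(r,np.r_[(np.array(S['p'])-PR)/SD,S.get('z3',0)],bounds=([-2.5]*4,[2.5]*4),diff_step=.05,loss='soft_l1',max_nfev=12)
    S['p']=(PR+SD*q.x[:3]).tolist();S['z3']=q.x[3];print('p',np.round(S['p'],5),'res',np.round(q.fun[:-4]*.02,3)[-6:])
def look(cams):
    from bench import robot
    s=robot.sense();t=s['time_s']
    S['T'].append(t);S['H'].append(S['H'][-1])
    print('t',t,'tcp',s['tool_pos'].round(1),'r',np.hypot(*(s['tool_pos'][:2]-C)).round(1),'hmeas-cmd',round(near(hof(s['tool_pos']),S['H'][-1])-S['H'][-1],3),'F',s['ft_force'].round(1),'wd',s['width'].round(1))
    for n in cams:
        t=robot.sense()['time_s'];f=robot.grab_frame(n);a,m=wheel_angle(f,CS if n=='side' else C,PHI)
        pr=sim(S['p'],[t],2.035+.02*S.get('z3',0))[0][0]
        if a is not None and m>8: a=near(a,pr[0]);S['obs'].append([t,a]);print(n,m,'ang',round(a,3),'pred',round(pr[0],3))
        else: print(n,'none',m)
    t=robot.sense()['time_s'];S['T'].append(t);S['H'].append(S['H'][-1])
    return t
def plan(law,rows=10,slew=.12):
    """law(w,v,p)->desired twist; prints rows in tool axes"""
    p=S['p'];t=S['T'][-1];(x,),mt,mv=sim(p,[t],2.035+.02*S.get('z3',0));x=list(x);h=S['H'][-1]
    print('now w %.3f v %.3f (%.1f rpm) twist %.3f max twist %.2f max rpm %.1f'%(x[0],x[1],x[1]*9.549,h-x[0],mt,mv*9.549))
    tw=h-x[0];c0=np.array(S['cmd']);out=[];lg=[]
    for i in range(rows):
        tw=np.clip(law(x[0],x[1],p),tw-slew,tw+slew)
        hn=x[0]+x[1]/12+tw if True else 0
        hn=np.clip(hn,h-.4,h+.4)
        xy=C+R*np.array([np.cos(hn+PHI+np.pi),np.sin(hn+PHI+np.pi)])
        d=np.round(xy-c0);xy=c0+d;hn=near(hof(xy),hn)
        for j in range(20): x=step(x,h+(hn-h)*(j+1)/20,(hn-h)*12,p)
        h=hn;t+=1/12;S['T'].append(t);S['H'].append(h);out.append([[int(-d[0]),int(d[1]),0],0]);lg.append((round(x[1]*9.549,1),round(h-x[0],2)));tw=h-x[0]
    S['cmd']=xy.tolist();save();print(json.dumps(out));print(lg);print('end w',round(x[0],3))
def run(vref,tmax=.95,tau=.6):
    return lambda w,v,p: np.clip((p[1]+p[2]*v+p[0]*(vref-v)/tau)/k,-tmax,tmax)
def stop(target):
    def law(w,v,p):
        d=max(target-w,1e-3)
        if v<.02: return 0.
        vr=np.sqrt(2*.25*d) if d<.3 else np.sqrt(.15+2*.55*(d-.3))
        a=(-.25 if d<.3 else -.55)+(vr-v)/.4
        return np.clip((p[1]+p[2]*v+p[0]*a)/k,-.95,.6)
    return law
E
python3 - <<'E'
from ctl import *
from bench import robot;print(robot.sense()['time_s'])
plan(run(2.09))
E
```

```text
3.15
now w 2.035 v 0.000 (0.0 rpm) twist -0.004 max twist 0.00 max rpm 0.0
[[[-8, -4, 0], 0], [[-16, -7, 0], 0], [[-24, -9, 0], 0], [[-32, -10, 0], 0], [[-40, -10, 0], 0], [[-49, -9, 0], 0], [[-58, -7, 0], 0], [[-66, -4, 0], 0], [[-67, -3, 0], 0], [[-68, -3, 0], 0]]
[(0.0, np.float64(0.12)), (0.0, np.float64(0.24)), (np.float64(0.0), np.float64(0.36)), (np.float64(0.1), np.float64(0.47)), (np.float64(0.3), np.float64(0.59)), (np.float64(0.6), np.float64(0.71)), (np.float64(1.0), np.float64(0.84)), (np.float64(1.4), np.float64(0.95)), (np.float64(1.8), np.float64(0.95)), (np.float64(2.2), np.float64(0.95))]
end w 2.091
```

send_rows:
  moves:
    - [[-8,-4,0],0]
    - [[-16,-7,0],0]
    - [[-24,-9,0],0]
    - [[-32,-10,0],0]
    - [[-40,-10,0],0]
    - [[-49,-9,0],0]
    - [[-58,-7,0],0]
    - [[-66,-4,0],0]
    - [[-67,-3,0],0]
    - [[-68,-3,0],0]

```text
time_s: 3.98
tool_pos: [628.9, -90.3, 161.9]
ee_rot: [0.003, 0.0, 1.0, -0.002]
ft_force: [1.0, -3.7, 6.3]
width: 32.6
finger_force: 59.3
```

```bash
python3 - <<'E'
from ctl import *
look(['wrist','side']);fit();plan(run(2.09))
E
```

```text
Traceback (most recent call last):
  File "ctl.py", line 34, in look
    print('t',t,'tcp',s['tool_pos'].round(1),'r',np.hypot(*(s['tool_pos'][:2]-C)).round(1),'hmeas-cmd',round(near(hof(s['tool_pos']),S['H'][-1])-S['H'][-1],3),'F',s['ft_force'].round(1),'wd',s['width'].round(1))
                                                                                                                                                                                               ^^^^^^^^^^^^^^^^
AttributeError: 'float' object has no attribute 'round'
```

```bash
sed -i "s/s\['width'\].round(1)/round(s['width'],1)/" ctl.py; python3 - <<'E'
from ctl import *
look(['wrist','side']);fit();plan(run(2.09))
E
```

```text
t 3.9833 tcp [628.9 -90.3 161.9] r 71.7 hmeas-cmd 0.037 F [ 1.  -3.7  6.3] wd 32.6
wrist 951 ang 2.1 pred 2.09
side 24 ang 2.107 pred 2.102
p [0.02055 0.00576 0.0005 ] res [ 0.002 -0.005  0.001]
now w 2.122 v 0.294 (2.8 rpm) twist 0.917 max twist 0.95 max rpm 2.8
[[[-3, 2, 0], 0], [[-5, 3, 0], 0], [[-7, 4, 0], 0], [[-9, 6, 0], 0], [[-12, 8, 0], 0], [[-14, 10, 0], 0], [[-17, 12, 0], 0], [[-19, 15, 0], 0], [[-22, 18, 0], 0], [[-25, 21, 0], 0]]
[(np.float64(3.2), np.float64(0.94)), (np.float64(3.7), np.float64(0.94)), (np.float64(4.1), np.float64(0.94)), (np.float64(4.5), np.float64(0.94)), (np.float64(5.0), np.float64(0.95)), (np.float64(5.4), np.float64(0.95)), (np.float64(5.8), np.float64(0.95)), (np.float64(6.2), np.float64(0.95)), (np.float64(6.7), np.float64(0.95)), (np.float64(7.1), np.float64(0.95))]
end w 2.555
```

send_rows:
  moves:
    - [[-3,2,0],0]
    - [[-5,3,0],0]
    - [[-7,4,0],0]
    - [[-9,6,0],0]
    - [[-12,8,0],0]
    - [[-14,10,0],0]
    - [[-17,12,0],0]
    - [[-19,15,0],0]
    - [[-22,18,0],0]
    - [[-25,21,0],0]

```text
time_s: 4.92
tool_pos: [654.7, -69.2, 162.0]
ee_rot: [0.004, 0.001, 1.0, -0.001]
ft_force: [4.3, -3.0, 3.4]
width: 33.0
finger_force: 59.2
```

```bash
python3 - <<'E'
from ctl import *
look(['wrist','side']);fit();plan(run(2.09))
E
```

```text
t 4.9167 tcp [654.7 -69.2 162. ] r 73.4 hmeas-cmd 0.03 F [ 4.3 -3.   3.4] wd 33.0
wrist 1630 ang 2.623 pred 2.555
side 32 ang 2.656 pred 2.593
p [0.01841 0.00553 0.00049] res [-0.003  0.     0.008 -0.006  0.002]
now w 2.701 v 0.864 (8.3 rpm) twist 0.808 max twist 0.95 max rpm 8.3
[[[-7, 12, 0], 0], [[-9, 18, 0], 0], [[-11, 24, 0], 0], [[-12, 30, 0], 0], [[-13, 36, 0], 0], [[-13, 43, 0], 0], [[-13, 50, 0], 0], [[-12, 57, 0], 0], [[-10, 64, 0], 0], [[-7, 71, 0], 0]]
[(np.float64(8.7), np.float64(0.93)), (np.float64(9.2), np.float64(0.94)), (np.float64(9.7), np.float64(0.95)), (np.float64(10.2), np.float64(0.95)), (np.float64(10.7), np.float64(0.95)), (np.float64(11.2), np.float64(0.95)), (np.float64(11.6), np.float64(0.95)), (np.float64(12.1), np.float64(0.95)), (np.float64(12.6), np.float64(0.95)), (np.float64(13.1), np.float64(0.94))]
end w 3.633
```

send_rows:
  moves:
    - [[-7,12,0],0]
    - [[-9,18,0],0]
    - [[-11,24,0],0]
    - [[-12,30,0],0]
    - [[-13,36,0],0]
    - [[-13,43,0],0]
    - [[-13,50,0],0]
    - [[-12,57,0],0]
    - [[-10,64,0],0]
    - [[-7,71,0],0]

```text
time_s: 5.85
tool_pos: [660.5, 6.1, 161.9]
ee_rot: [0.003, -0.001, 1.0, 0.001]
ft_force: [2.7, 1.5, 6.6]
width: 32.9
finger_force: 59.6
```

```bash
python3 - <<'E'
from ctl import *
look(['wrist','side']);fit();plan(run(2.09))
E
```

```text
t 5.85 tcp [660.5   6.1 161.9] r 74.2 hmeas-cmd 0.036 F [2.7 1.5 6.6] wd 32.9
wrist none 0
side 55 ang 3.694 pred 3.7
p [0.01861 0.00546 0.0005 ] res [-0.003  0.001  0.009 -0.007  0.001  0.001]
now w 3.765 v 1.406 (13.4 rpm) twist 0.810 max twist 0.96 max rpm 13.4
[[[9, 14, 0], 0], [[15, 21, 0], 0], [[22, 27, 0], 0], [[30, 32, 0], 0], [[39, 36, 0], 0], [[48, 39, 0], 0], [[58, 40, 0], 0], [[68, 40, 0], 0], [[73, 40, 0], 0], [[79, 39, 0], 0]]
[(np.float64(13.9), np.float64(0.93)), (np.float64(14.4), np.float64(0.94)), (np.float64(14.8), np.float64(0.94)), (np.float64(15.3), np.float64(0.95)), (np.float64(15.8), np.float64(0.95)), (np.float64(16.2), np.float64(0.95)), (np.float64(16.7), np.float64(0.95)), (np.float64(17.2), np.float64(0.94)), (np.float64(17.5), np.float64(0.86)), (np.float64(17.9), np.float64(0.79))]
end w 5.14
```

send_rows:
  moves:
    - [[9,14,0],0]
    - [[15,21,0],0]
    - [[22,27,0],0]
    - [[30,32,0],0]
    - [[39,36,0],0]
    - [[48,39,0],0]
    - [[58,40,0],0]
    - [[68,40,0],0]
    - [[73,40,0],0]
    - [[79,39,0],0]

```text
time_s: 6.78
tool_pos: [579.8, 40.5, 161.8]
ee_rot: [0.001, 0.0, 1.0, -0.001]
ft_force: [1.7, -6.0, 8.2]
width: 33.0
finger_force: 60.8
```

```bash
python3 - <<'E'
from ctl import *
look(['side']);fit();plan(run(2.09))
E
```

```text
t 6.7833 tcp [579.8  40.5 161.8] r 69.5 hmeas-cmd -0.011 F [ 1.7 -6.   8.2] wd 33.0
side 69 ang 5.284 pred 5.137
p [ 0.01724  0.0063  -0.0005 ] res [-0.002  0.005 -0.004  0.005  0.046 -0.043]
now w 5.339 v 1.949 (18.6 rpm) twist 0.596 max twist 0.95 max rpm 18.6
[[[6, -2, 0], 0], [[15, -5, 0], 0], [[23, -10, 0], 0], [[31, -16, 0], 0], [[38, -23, 0], 0], [[44, -32, 0], 0], [[49, -42, 0], 0], [[53, -52, 0], 0], [[54, -63, 0], 0], [[54, -74, 0], 0]]
[(np.float64(18.8), np.float64(0.52)), (np.float64(19.0), np.float64(0.49)), (np.float64(19.1), np.float64(0.46)), (np.float64(19.2), np.float64(0.44)), (np.float64(19.3), np.float64(0.41)), (np.float64(19.4), np.float64(0.4)), (np.float64(19.5), np.float64(0.39)), (np.float64(19.6), np.float64(0.37)), (np.float64(19.6), np.float64(0.36)), (np.float64(19.7), np.float64(0.34))]
end w 7.02
```

```bash
cat >> ctl.py <<'E'
def undo(last,n=10):
    S['T']=S['T'][:-n];S['H']=S['H'][:-n];S['cmd']=[S['cmd'][0]+last[0],S['cmd'][1]-last[1]]
E
sed -i "s/bounds=(\[-2.5\]\*4,/bounds=([-2.5,-2.5,-1.,-2.5],/; s/f=robot.grab_frame(n);a,m/f=robot.grab_frame(n);np.save('fr_%s_%d'%(n,round(t*100)),f,allow_pickle=True);a,m/; s/np.r_\[(np.array(S\['p'\])-PR)\/SD,S.get('z3',0)\]/np.clip(np.r_[(np.array(S['p'])-PR)\/SD,S.get('z3',0)],-.9,2.4)/" ctl.py
python3 - <<'E'
from ctl import *
undo((54,-74));look(['wrist','top']);fit();plan(run(2.09))
E
```

```text
t 6.8333 tcp [578.4  40.1 161.7] r 69.4 hmeas-cmd 0.01 F [ 0.6 -5.8 11.7] wd 32.5
wrist 1265 ang 5.378 pred 5.339
top 34 ang 5.495 pred 5.436
p [0.01562 0.0064  0.0001 ] res [ 0.03   0.041  0.101 -0.016 -0.015 -0.038]
now w 5.551 v 1.887 (18.0 rpm) twist 0.384 max twist 0.95 max rpm 18.0
[[[18, -7, 0], 0], [[34, -18, 0], 0], [[40, -26, 0], 0], [[45, -33, 0], 0], [[49, -42, 0], 0], [[52, -51, 0], 0], [[54, -62, 0], 0], [[55, -72, 0], 0], [[53, -83, 0], 0], [[50, -93, 0], 0]]
[(np.float64(18.2), np.float64(0.5)), (np.float64(18.4), np.float64(0.62)), (np.float64(18.7), np.float64(0.6)), (np.float64(18.8), np.float64(0.56)), (np.float64(19.0), np.float64(0.54)), (np.float64(19.1), np.float64(0.51)), (np.float64(19.2), np.float64(0.5)), (np.float64(19.3), np.float64(0.47)), (np.float64(19.4), np.float64(0.46)), (np.float64(19.5), np.float64(0.44))]
end w 7.201
```

```bash
python3 - <<'E'
from ctl import *
undo((50,-93));S['obs']=[o for o in S['obs'] if abs(o[1]-3.694)>.001];S['p']=PR.tolist();fit();fit();plan(run(2.09))
E
```

```text
p [0.01565 0.00627 0.0001 ] res [ 0.007  0.037  0.049 -0.004 -0.004 -0.027]
p [0.01563 0.00628 0.0001 ] res [ 0.007  0.037  0.048 -0.004 -0.004 -0.027]
now w 5.562 v 1.883 (18.0 rpm) twist 0.372 max twist 0.95 max rpm 18.0
[[[18, -7, 0], 0], [[34, -18, 0], 0], [[40, -26, 0], 0], [[46, -34, 0], 0], [[50, -42, 0], 0], [[53, -52, 0], 0], [[54, -62, 0], 0], [[54, -72, 0], 0], [[53, -83, 0], 0], [[50, -94, 0], 0]]
[(np.float64(18.1), np.float64(0.49)), (np.float64(18.4), np.float64(0.61)), (np.float64(18.6), np.float64(0.59)), (np.float64(18.8), np.float64(0.57)), (np.float64(19.0), np.float64(0.53)), (np.float64(19.1), np.float64(0.51)), (np.float64(19.2), np.float64(0.49)), (np.float64(19.3), np.float64(0.47)), (np.float64(19.4), np.float64(0.46)), (np.float64(19.5), np.float64(0.45))]
end w 7.209
```

```bash
cat >> ctl.py <<'E'
def sim(p,times,w0):
    """wheel state at times from the window's free start (t,w,v) in S['x0']"""
    t0,w,v=S['x0'];n=int(round((max(times)-t0)/DT))+1;t=t0+DT*np.arange(n+1);h=np.interp(t,S['T'],S['H']);hd=np.gradient(h,DT)
    x=[w,v];out=np.empty((n+1,2))
    for i in range(n+1): out[i]=x;x=step(x,h[i],hd[i],p)
    return np.array([[np.interp(q,t,out[:,0]),np.interp(q,t,out[:,1])] for q in times]),np.abs(h-out[:,0]).max(),out[:,1].max()
def fit(win=2.6,PM=np.array([.0175,.006,.0004]),SM=np.array([.0015,.0008,.0002])):
    o=np.array(S['obs']);o=o[o[:,0]>=o[-1,0]-win];t0=o[0,0]
    v0=(o[-1,1]-o[0,1])/(o[-1,0]-t0)
    if 'x0' in S and S['x0'][0]<t0: v0=sim(S['p'],[t0],0)[0][0][1]
    def r(z):
        S['x0']=[t0,o[0,1]+.02*z[3],v0+.3*z[4]]
        return np.r_[(sim(PM+SM*z[:3],o[:,0],0)[0][:,0]-o[:,1])/.02,z[:3],z[4]/2]
    q=least_squares(r,np.zeros(5),diff_step=.05,x_scale=1.,max_nfev=15);r(q.x)
    S['p']=(PM+SM*q.x[:3]).tolist();print('p',np.round(S['p'],5),'res',np.round(q.fun[:-4]*.02,3))
E
python3 - <<'E'
from ctl import *
undo((50,-94));fit(2.0);plan(run(2.09))
E
```

```text
p [0.01729 0.00586 0.00039] res [-0.008  0.007  0.009  0.008 -0.017]
now w 5.571 v 1.852 (17.7 rpm) twist 0.364 max twist 0.91 max rpm 17.7
[[[18, -7, 0], 0], [[34, -18, 0], 0], [[44, -31, 0], 0], [[48, -38, 0], 0], [[51, -47, 0], 0], [[53, -56, 0], 0], [[55, -65, 0], 0], [[54, -75, 0], 0], [[53, -85, 0], 0], [[49, -95, 0], 0]]
[(np.float64(17.8), np.float64(0.49)), (np.float64(18.0), np.float64(0.61)), (np.float64(18.3), np.float64(0.68)), (np.float64(18.5), np.float64(0.64)), (np.float64(18.7), np.float64(0.61)), (np.float64(18.9), np.float64(0.58)), (np.float64(19.1), np.float64(0.54)), (np.float64(19.2), np.float64(0.52)), (np.float64(19.3), np.float64(0.49)), (np.float64(19.4), np.float64(0.48))]
end w 7.198
```

send_rows:
  moves:
    - [[18,-7,0],0]
    - [[34,-18,0],0]
    - [[41,-27,0],0]
    - [[46,-35,0],0]
    - [[50,-44,0],0]
    - [[53,-54,0],0]
    - [[54,-64,0],0]
    - [[54,-74,0],0]
    - [[53,-84,0],0]
    - [[49,-95,0],0]

```text
time_s: 7.77
tool_pos: [532.8, -51.0, 161.8]
ee_rot: [0.003, -0.001, 1.0, 0.001]
ft_force: [2.9, 0.8, 8.1]
width: 33.0
finger_force: 60.6
```

```bash
cat > go.sh <<'E'
python3 - <<P
from ctl import *
look("$1".split(','));fit();plan(${2:-run(2.09)},${3:-10})
P
E
bash go.sh side,wrist
```

```text
t 7.7667 tcp [532.8 -51.  161.8] r 65.8 hmeas-cmd -0.027 F [2.9 0.8 8.1] wd 33.0
side 36 ang 7.292 pred 7.195
wrist none 0
p [0.01751 0.00602 0.0004 ] res [ 0.002  0.008 -0.01   0.001]
now w 7.501 v 2.064 (19.7 rpm) twist 0.175 max twist 0.65 max rpm 19.9
[[[-10, -18, 0], 0], [[-25, -31, 0], 0], [[-36, -37, 0], 0], [[-47, -41, 0], 0], [[-59, -43, 0], 0], [[-70, -43, 0], 0], [[-82, -41, 0], 0], [[-93, -37, 0], 0], [[-104, -31, 0], 0], [[-113, -24, 0], 0]]
[(np.float64(19.7), np.float64(0.3)), (np.float64(19.7), np.float64(0.41)), (np.float64(19.8), np.float64(0.42)), (np.float64(19.8), np.float64(0.41)), (np.float64(19.8), np.float64(0.42)), (np.float64(19.8), np.float64(0.4)), (np.float64(19.9), np.float64(0.4)), (np.float64(19.9), np.float64(0.4)), (np.float64(19.9), np.float64(0.4)), (np.float64(19.9), np.float64(0.39))]
end w 9.229
```

send_rows:
  moves:
    - [[-10,-18,0],0]
    - [[-25,-31,0],0]
    - [[-36,-37,0],0]
    - [[-47,-41,0],0]
    - [[-59,-43,0],0]
    - [[-70,-43,0],0]
    - [[-82,-41,0],0]
    - [[-93,-37,0],0]
    - [[-104,-31,0],0]
    - [[-113,-24,0],0]

```text
time_s: 8.7
tool_pos: [646.0, -78.7, 162.0]
ee_rot: [0.003, 0.001, 1.0, -0.002]
ft_force: [3.3, -3.9, 6.4]
width: 32.5
finger_force: 60.7
```

```bash
bash go.sh wrist,side
```

```text
t 8.7 tcp [646.  -78.7 162. ] r 72.8 hmeas-cmd 0.024 F [ 3.3 -3.9  6.4] wd 32.5
wrist 1533 ang 9.158 pred 9.225
side 41 ang 9.221 pred 9.329
p [0.01743 0.00709 0.00054] res [ 0.006  0.012 -0.005 -0.014 -0.012  0.025]
now w 9.345 v 1.985 (19.0 rpm) twist 0.275 max twist 0.65 max rpm 19.5
[[[-12, 16, 0], 0], [[-19, 34, 0], 0], [[-21, 53, 0], 0], [[-20, 63, 0], 0], [[-18, 73, 0], 0], [[-14, 83, 0], 0], [[-8, 92, 0], 0], [[-1, 100, 0], 0], [[8, 108, 0], 0], [[18, 113, 0], 0]]
[(np.float64(18.9), np.float64(0.4)), (np.float64(19.0), np.float64(0.51)), (np.float64(19.2), np.float64(0.62)), (np.float64(19.3), np.float64(0.59)), (np.float64(19.4), np.float64(0.57)), (np.float64(19.5), np.float64(0.55)), (np.float64(19.5), np.float64(0.54)), (np.float64(19.6), np.float64(0.52)), (np.float64(19.7), np.float64(0.52)), (np.float64(19.7), np.float64(0.51))]
end w 11.033
```

send_rows:
  moves:
    - [[-12,16,0],0]
    - [[-19,34,0],0]
    - [[-21,53,0],0]
    - [[-20,63,0],0]
    - [[-18,73,0],0]
    - [[-14,83,0],0]
    - [[-8,92,0],0]
    - [[-1,100,0],0]
    - [[8,108,0],0]
    - [[18,113,0],0]

```text
time_s: 9.63
tool_pos: [624.8, 38.0, 161.8]
ee_rot: [0.0, -0.001, 1.0, 0.0]
ft_force: [-0.8, -2.1, 10.4]
width: 32.8
finger_force: 61.2
```

```bash
sed -i 's/slew=.12/slew=.2/' ctl.py; bash go.sh side
```

```text
t 9.6333 tcp [624.8  38.  161.8] r 72.3 hmeas-cmd 0.02 F [-0.8 -2.1 10.4] wd 32.8
side 69 ang 11.089 pred 11.029
p [0.01741 0.00579 0.00037] res [-0.002 -0.017  0.021 -0.004]
now w 11.192 v 2.145 (20.5 rpm) twist 0.348 max twist 0.61 max rpm 20.5
[[[7, 3, 0], 0], [[20, 7, 0], 0], [[33, 8, 0], 0], [[45, 6, 0], 0], [[58, 2, 0], 0], [[69, -4, 0], 0], [[79, -12, 0], 0], [[87, -21, 0], 0], [[94, -32, 0], 0], [[98, -43, 0], 0]]
[(np.float64(20.4), np.float64(0.28)), (np.float64(20.4), np.float64(0.3)), (np.float64(20.3), np.float64(0.3)), (np.float64(20.3), np.float64(0.3)), (np.float64(20.2), np.float64(0.32)), (np.float64(20.2), np.float64(0.32)), (np.float64(20.2), np.float64(0.33)), (np.float64(20.2), np.float64(0.33)), (np.float64(20.2), np.float64(0.34)), (np.float64(20.1), np.float64(0.33))]
end w 12.961
```

send_rows:
  moves:
    - [[7,3,0],0]
    - [[20,7,0],0]
    - [[33,8,0],0]
    - [[45,6,0],0]
    - [[58,2,0],0]
    - [[69,-4,0],0]
    - [[79,-12,0],0]
    - [[87,-21,0],0]
    - [[94,-32,0],0]
    - [[98,-43,0],0]

```text
time_s: 10.52
tool_pos: [531.3, -7.5, 161.9]
ee_rot: [0.005, 0.0, 1.0, -0.001]
ft_force: [8.8, -2.0, 1.6]
width: 32.8
finger_force: 60.5
```

```bash
sed -i 's/win=2.6/win=4/' ctl.py; bash go.sh side
```

```text
t 10.5167 tcp [531.3  -7.5 161.9] r 66.1 hmeas-cmd -0.027 F [ 8.8 -2.   1.6] wd 32.8
side 44 ang 13.061 pred 12.958
p [0.01872 0.00588 0.00036] res [ 0.022  0.023  0.    -0.063 -0.013  0.028  0.049 -0.048]
now w 13.117 v 2.067 (19.7 rpm) twist 0.170 max twist 0.65 max rpm 20.8
[[[2, -26, 0], 0], [[0, -40, 0], 0], [[-5, -51, 0], 0], [[-11, -61, 0], 0], [[-19, -69, 0], 0], [[-28, -77, 0], 0], [[-38, -83, 0], 0], [[-49, -87, 0], 0], [[-61, -89, 0], 0], [[-73, -89, 0], 0]]
[(np.float64(19.8), np.float64(0.37)), (np.float64(19.8), np.float64(0.4)), (np.float64(19.8), np.float64(0.4)), (np.float64(19.9), np.float64(0.39)), (np.float64(19.9), np.float64(0.38)), (np.float64(19.9), np.float64(0.38)), (np.float64(19.9), np.float64(0.38)), (np.float64(19.9), np.float64(0.37)), (np.float64(19.9), np.float64(0.37)), (np.float64(19.9), np.float64(0.37))]
end w 14.851
```

```bash
ls fr_*; python3 - <<'E'
from ctl import *
import glob
ims=[]
for fn in sorted(glob.glob('fr_side*'))[-6:]:
    f=np.load(fn,allow_pickle=True).item();m,P=redmark(f,CS);v,u=np.nonzero(m);q=P[m]
    a=np.unwrap(np.arctan2(q[:,1]-CS[1],q[:,0]-CS[0]));r=np.hypot(q[:,0]-CS[0],q[:,1]-CS[1])
    uv=plane(f,u.mean(),v.mean(),110)
    print(fn,m.sum(),'a %.3f sd %.3f range %.2f r %.0f-%.0f z %.0f'%(a.mean(),a.std(),np.ptp(a),r.min(),r.max(),q[:,2].mean()),'by plane %.3f'%np.arctan2(uv[1]-CS[1],uv[0]-CS[0]))
    c=f['img'][140:250,280:420].copy();c2=cv2.resize(c,None,fx=1.9,fy=1.9,interpolation=cv2.INTER_CUBIC)
    ims.append(c2)
cv2.imwrite('pics/s3.png',np.vstack([np.hstack(ims[:3]),np.hstack(ims[3:6])]) if len(ims)==6 else np.hstack(ims[-3:]))
E
```

```text
fr_side_1052.npy
fr_side_777.npy
fr_side_875.npy
fr_side_963.npy
fr_top_688.npy
fr_wrist_683.npy
fr_wrist_782.npy
fr_wrist_870.npy
fr_side_1052.npy 44 a -0.467 sd 0.367 range 2.53 r 107-149 z 109 by plane -0.521
fr_side_777.npy 36 a 0.008 sd 0.054 range 0.23 r 109-150 z 110 by plane 0.010
fr_side_875.npy 41 a 1.937 sd 0.063 range 0.29 r 100-152 z 109 by plane 1.951
fr_side_963.npy 69 a -2.479 sd 0.040 range 0.14 r 104-147 z 103 by plane -2.462
```

View pics/s3.png

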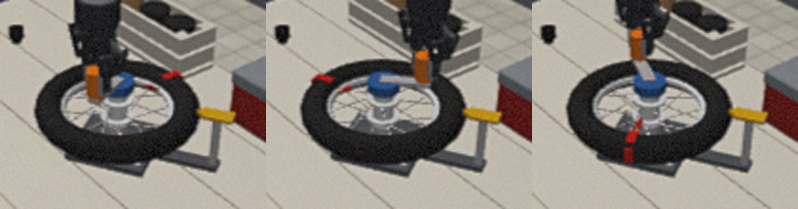

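The three crops show the mark clearly at each time. The last frame includes stray red pixels, so I'll switch to a median angle.

```bash
cat >> h.py <<'E'
def wheel_angle(f,c,phi):
    m,P=redmark(f,c,lo=100,hi=150)
    if m.sum()<6: return None,int(m.sum())
    q=P[m];a=np.angle(np.exp(1j*(np.arctan2(q[:,1]-c[1],q[:,0]-c[0])-phi)))
    z=a[np.argmin([np.abs(np.angle(np.exp(1j*(a-b)))).mean() for b in a])]
    d=np.angle(np.exp(1j*(a-z)));d=d[np.abs(d)<.15]
    return float(z+d.mean()),len(d)
E
python3 - <<'E'
from ctl import *
for fn,t in (('fr_side_777',7.7667),('fr_wrist_870',8.7),('fr_side_875',8.75),('fr_side_963',9.6333),('fr_side_1052',10.5167)):
    f=np.load(fn+'.npy',allow_pickle=True).item();a,m=wheel_angle(f,CS if 'side' in fn else C,PHI)
    for o in S['obs']:
        if abs(o[0]-t)<.001: n=near(a,o[1]);print(fn,m,round(o[1],3),round(n,3));o[1]=n
undo((-73,-89));fit();plan(run(2.09))
E
```

```text
fr_side_777 36 7.292 7.292
fr_wrist_870 1533 9.158 9.158
fr_side_875 39 9.221 9.226
fr_side_963 69 11.089 11.089
fr_side_1052 41 13.061 13.037
p [0.01849 0.00599 0.00038] res [ 0.02   0.021 -0.001 -0.057 -0.01   0.026  0.042 -0.042]
now w 13.098 v 2.058 (19.7 rpm) twist 0.189 max twist 0.65 max rpm 20.7
[[[2, -26, 0], 0], [[0, -40, 0], 0], [[-5, -50, 0], 0], [[-11, -61, 0], 0], [[-18, -69, 0], 0], [[-27, -77, 0], 0], [[-38, -83, 0], 0], [[-49, -87, 0], 0], [[-61, -89, 0], 0], [[-73, -89, 0], 0]]
[(np.float64(19.7), np.float64(0.39)), (np.float64(19.8), np.float64(0.42)), (np.float64(19.8), np.float64(0.41)), (np.float64(19.8), np.float64(0.42)), (np.float64(19.8), np.float64(0.39)), (np.float64(19.9), np.float64(0.39)), (np.float64(19.9), np.float64(0.4)), (np.float64(19.9), np.float64(0.39)), (np.float64(19.9), np.float64(0.39)), (np.float64(19.9), np.float64(0.39))]
end w 14.828
```

```bash
sed -i 's/CS=(591.8,-31.2)/CS=(592.3,-27)/' ctl.py; python3 - <<'E'
from ctl import *
for o in S['obs']:
    if abs(o[0]-6.7833)<.001: o[1]-=4.2*np.cos(o[1]+PHI)/125
for fn,t in (('fr_side_777',7.7667),('fr_side_875',8.75),('fr_side_963',9.6333),('fr_side_1052',10.5167)):
    f=np.load(fn+'.npy',allow_pickle=True).item();a,m=wheel_angle(f,CS,PHI)
    for o in S['obs']:
        if abs(o[0]-t)<.001: n=near(a,o[1]);print(fn,m,round(o[1],3),round(n,3));o[1]=n
undo((-73,-89));fit();plan(run(2.09))
E
```

```text
fr_side_777 36 7.292 7.259
fr_side_875 40 9.226 9.241
fr_side_963 68 11.089 11.111
fr_side_1052 40 13.037 13.007
p [0.01796 0.00604 0.0004 ] res [ 0.003  0.018 -0.004 -0.023 -0.008  0.013  0.019 -0.018]
now w 13.092 v 2.050 (19.6 rpm) twist 0.195 max twist 0.65 max rpm 20.6
[[[2, -26, 0], 0], [[-1, -40, 0], 0], [[-5, -51, 0], 0], [[-11, -61, 0], 0], [[-19, -70, 0], 0], [[-27, -77, 0], 0], [[-38, -83, 0], 0], [[-49, -87, 0], 0], [[-60, -89, 0], 0], [[-72, -89, 0], 0]]
[(np.float64(19.6), np.float64(0.4)), (np.float64(19.7), np.float64(0.43)), (np.float64(19.7), np.float64(0.43)), (np.float64(19.8), np.float64(0.42)), (np.float64(19.8), np.float64(0.42)), (np.float64(19.8), np.float64(0.4)), (np.float64(19.9), np.float64(0.41)), (np.float64(19.9), np.float64(0.4)), (np.float64(19.9), np.float64(0.39)), (np.float64(19.9), np.float64(0.39))]
end w 14.818
```

Residuals are now about 1°, with the wheel near 20 rpm. Continuing.

send_rows:
  moves:
    - [[2,-26,0],0]
    - [[-1,-40,0],0]
    - [[-5,-51,0],0]
    - [[-11,-61,0],0]
    - [[-19,-70,0],0]
    - [[-27,-77,0],0]
    - [[-38,-83,0],0]
    - [[-49,-87,0],0]
    - [[-60,-89,0],0]
    - [[-72,-89,0],0]

```text
time_s: 11.4
tool_pos: [599.6, -97.1, 161.8]
ee_rot: [0.001, 0.001, 1.0, -0.001]
ft_force: [-0.8, -4.3, 8.3]
width: 33.1
finger_force: 61.0
```

```bash
bash go.sh wrist
```

```text
t 11.4 tcp [599.6 -97.1 161.8] r 69.8 hmeas-cmd 0.01 F [-0.8 -4.3  8.3] wd 33.1
wrist 957 ang 14.819 pred 14.814
p [0.01731 0.00587 0.00038] res [-0.004 -0.01   0.01   0.011 -0.018  0.01 ]
now w 14.934 v 2.086 (19.9 rpm) twist 0.271 max twist 0.59 max rpm 20.7
[[[-19, 4, 0], 0], [[-30, 9, 0], 0], [[-40, 16, 0], 0], [[-48, 24, 0], 0], [[-56, 34, 0], 0], [[-61, 45, 0], 0], [[-64, 56, 0], 0], [[-65, 69, 0], 0], [[-65, 81, 0], 0], [[-62, 92, 0], 0]]
[(np.float64(19.9), np.float64(0.38)), (np.float64(20.0), np.float64(0.38)), (np.float64(20.0), np.float64(0.38)), (np.float64(20.0), np.float64(0.36)), (np.float64(20.0), np.float64(0.37)), (np.float64(20.0), np.float64(0.37)), (np.float64(20.0), np.float64(0.36)), (np.float64(20.0), np.float64(0.37)), (np.float64(20.0), np.float64(0.37)), (np.float64(20.0), np.float64(0.36))]
end w 16.677
```

send_rows:
  moves:
    - [[-19,4,0],0]
    - [[-30,9,0],0]
    - [[-40,16,0],0]
    - [[-48,24,0],0]
    - [[-56,34,0],0]
    - [[-61,45,0],0]
    - [[-64,56,0],0]
    - [[-65,69,0],0]
    - [[-65,81,0],0]
    - [[-62,92,0],0]

```text
time_s: 12.28
tool_pos: [663.6, -0.6, 161.9]
ee_rot: [0.002, -0.001, 1.0, 0.001]
ft_force: [1.5, 1.1, 8.3]
width: 32.6
finger_force: 60.8
```

```bash
bash go.sh side
```

```text
t 12.2833 tcp [ 6.636e+02 -6.000e-01  1.619e+02] r 74.4 hmeas-cmd 0.046 F [1.5 1.1 8.3] wd 32.6
side 60 ang 16.604 pred 16.673
p [0.01761 0.00624 0.00042] res [-0.019  0.003  0.026 -0.01  -0.014  0.016]
now w 16.723 v 2.056 (19.6 rpm) twist 0.310 max twist 0.58 max rpm 20.7
[[[10, 19, 0], 0], [[18, 28, 0], 0], [[26, 35, 0], 0], [[37, 41, 0], 0], [[48, 45, 0], 0], [[59, 47, 0], 0], [[71, 47, 0], 0], [[83, 46, 0], 0], [[94, 42, 0], 0], [[105, 36, 0], 0]]
[(np.float64(19.7), np.float64(0.45)), (np.float64(19.8), np.float64(0.45)), (np.float64(19.8), np.float64(0.42)), (np.float64(19.8), np.float64(0.43)), (np.float64(19.8), np.float64(0.43)), (np.float64(19.9), np.float64(0.41)), (np.float64(19.9), np.float64(0.41)), (np.float64(19.9), np.float64(0.41)), (np.float64(19.9), np.float64(0.4)), (np.float64(19.9), np.float64(0.41))]
end w 18.453
```

send_rows:
  moves:
    - [[10,19,0],0]
    - [[18,28,0],0]
    - [[26,35,0],0]
    - [[37,41,0],0]
    - [[48,45,0],0]
    - [[59,47,0],0]
    - [[71,47,0],0]
    - [[83,46,0],0]
    - [[94,42,0],0]
    - [[105,36,0],0]

```text
time_s: 13.17
tool_pos: [557.9, 30.1, 161.8]
ee_rot: [0.003, 0.0, 1.0, -0.002]
ft_force: [6.2, -7.4, 5.3]
width: 32.8
finger_force: 61.2
```

```bash
bash go.sh side
```

```text
t 13.1667 tcp [557.9  30.1 161.8] r 68.1 hmeas-cmd -0.018 F [ 6.2 -7.4  5.3] wd 32.8
side 49 ang 18.501 pred 18.45
p [0.01724 0.00609 0.00041] res [ 0.019 -0.018 -0.01   0.035 -0.024]
now w 18.580 v 2.074 (19.8 rpm) twist 0.281 max twist 0.44 max rpm 20.7
[[[16, -14, 0], 0], [[22, -24, 0], 0], [[27, -34, 0], 0], [[30, -46, 0], 0], [[32, -58, 0], 0], [[31, -70, 0], 0], [[28, -81, 0], 0], [[23, -92, 0], 0], [[16, -103, 0], 0], [[8, -111, 0], 0]]
[(np.float64(19.9), np.float64(0.41)), (np.float64(19.9), np.float64(0.41)), (np.float64(19.9), np.float64(0.39)), (np.float64(19.9), np.float64(0.4)), (np.float64(19.9), np.float64(0.4)), (np.float64(19.9), np.float64(0.39)), (np.float64(19.9), np.float64(0.38)), (np.float64(19.9), np.float64(0.38)), (np.float64(20.0), np.float64(0.39)), (np.float64(20.0), np.float64(0.38))]
end w 20.318
```

send_rows:
  moves:
    - [[16,-14,0],0]
    - [[22,-24,0],0]
    - [[27,-34,0],0]
    - [[30,-46,0],0]
    - [[32,-58,0],0]
    - [[31,-70,0],0]
    - [[28,-81,0],0]
    - [[23,-92,0],0]
    - [[16,-103,0],0]
    - [[8,-111,0],0]

```text
time_s: 14.05
tool_pos: [549.7, -77.3, 161.7]
ee_rot: [0.002, -0.0, 1.0, 0.001]
ft_force: [1.3, 0.9, 10.2]
width: 32.6
finger_force: 61.2
```

```bash
bash go.sh wrist,side
```

```text
t 14.05 tcp [549.7 -77.3 161.7] r 66.8 hmeas-cmd -0.007 F [ 1.3  0.9 10.2] wd 32.6
wrist 87 ang 20.31 pred 20.314
side none 0
p [0.01746 0.00596 0.0004 ] res [-0.002 -0.01   0.026 -0.029  0.014]
now w 20.533 v 2.078 (19.8 rpm) twist 0.166 max twist 0.43 max rpm 20.1
[[[-22, -13, 0], 0], [[-36, -17, 0], 0], [[-48, -17, 0], 0], [[-60, -16, 0], 0], [[-71, -13, 0], 0], [[-82, -8, 0], 0], [[-92, -1, 0], 0], [[-100, 8, 0], 0], [[-107, 18, 0], 0], [[-112, 29, 0], 0]]
[(np.float64(19.9), np.float64(0.36)), (np.float64(19.9), np.float64(0.39)), (np.float64(19.9), np.float64(0.39)), (np.float64(19.9), np.float64(0.39)), (np.float64(19.9), np.float64(0.38)), (np.float64(19.9), np.float64(0.38)), (np.float64(20.0), np.float64(0.38)), (np.float64(20.0), np.float64(0.37)), (np.float64(20.0), np.float64(0.38)), (np.float64(20.0), np.float64(0.38))]
end w 22.272
```

send_rows:
  moves:
    - [[-22,-13,0],0]
    - [[-36,-17,0],0]
    - [[-48,-17,0],0]
    - [[-60,-16,0],0]
    - [[-71,-13,0],0]
    - [[-82,-8,0],0]
    - [[-92,-1,0],0]
    - [[-100,8,0],0]
    - [[-107,18,0],0]
    - [[-112,29,0],0]

```text
time_s: 14.98
tool_pos: [664.6, -50.5, 162.1]
ee_rot: [0.005, 0.001, 1.0, -0.001]
ft_force: [6.8, -2.7, 3.9]
width: 32.9
finger_force: 61.2
```

```bash
bash go.sh side
```

```text
t 14.9833 tcp [664.6 -50.5 162.1] r 74.0 hmeas-cmd 0.029 F [ 6.8 -2.7  3.9] wd 32.9
side 41 ang 22.229 pred 22.268
p [0.01743 0.00618 0.00042] res [-0.017  0.033 -0.024  0.002  0.009]
now w 22.341 v 2.063 (19.7 rpm) twist 0.306 max twist 0.43 max rpm 19.9
[[[-4, 21, 0], 0], [[-4, 32, 0], 0], [[-2, 43, 0], 0], [[3, 54, 0], 0], [[9, 64, 0], 0], [[17, 74, 0], 0], [[26, 81, 0], 0], [[36, 87, 0], 0], [[47, 91, 0], 0], [[59, 93, 0], 0]]
[(np.float64(19.8), np.float64(0.44)), (np.float64(19.8), np.float64(0.43)), (np.float64(19.8), np.float64(0.41)), (np.float64(19.8), np.float64(0.41)), (np.float64(19.9), np.float64(0.41)), (np.float64(19.9), np.float64(0.42)), (np.float64(19.9), np.float64(0.41)), (np.float64(19.9), np.float64(0.4)), (np.float64(19.9), np.float64(0.39)), (np.float64(19.9), np.float64(0.39))]
end w 24.074
```

send_rows:
  moves:
    - [[-4,21,0],0]
    - [[-4,32,0],0]
    - [[-2,43,0],0]
    - [[3,54,0],0]
    - [[9,64,0],0]
    - [[17,74,0],0]
    - [[26,81,0],0]
    - [[36,87,0],0]
    - [[47,91,0],0]
    - [[59,93,0],0]

```text
time_s: 15.87
tool_pos: [600.7, 43.1, 161.7]
ee_rot: [0.0, -0.0, 1.0, -0.001]
ft_force: [-0.2, -5.4, 10.3]
width: 33.0
finger_force: 61.7
```

```bash
bash go.sh side
```

```text
t 15.8667 tcp [600.7  43.1 161.7] r 70.9 hmeas-cmd 0.005 F [-0.2 -5.4 10.3] wd 33.0
side 65 ang 24.068 pred 24.071
p [0.01744 0.00632 0.00044] res [ 0.017 -0.023  0.011  0.011 -0.011]
now w 24.160 v 2.056 (19.6 rpm) twist 0.308 max twist 0.44 max rpm 20.1
[[[22, -1, 0], 0], [[33, -5, 0], 0], [[43, -10, 0], 0], [[53, -17, 0], 0], [[61, -25, 0], 0], [[67, -35, 0], 0], [[72, -46, 0], 0], [[75, -57, 0], 0], [[77, -69, 0], 0], [[76, -81, 0], 0]]
[(np.float64(19.7), np.float64(0.45)), (np.float64(19.8), np.float64(0.45)), (np.float64(19.8), np.float64(0.44)), (np.float64(19.8), np.float64(0.44)), (np.float64(19.8), np.float64(0.43)), (np.float64(19.9), np.float64(0.42)), (np.float64(19.9), np.float64(0.42)), (np.float64(19.9), np.float64(0.41)), (np.float64(19.9), np.float64(0.41)), (np.float64(19.9), np.float64(0.41))]
end w 25.89
```

send_rows:
  moves:
    - [[22,-1,0],0]
    - [[33,-5,0],0]
    - [[43,-10,0],0]
    - [[53,-17,0],0]
    - [[61,-25,0],0]
    - [[67,-35,0],0]
    - [[72,-46,0],0]
    - [[75,-57,0],0]
    - [[77,-69,0],0]
    - [[76,-81,0],0]

```text
time_s: 16.75
tool_pos: [529.2, -36.6, 161.8]
ee_rot: [0.005, -0.0, 1.0, 0.0]
ft_force: [6.8, 1.3, 3.5]
width: 32.6
finger_force: 61.2
```

```bash
bash go.sh side 'stop(10*np.pi)' 10
```

```text
t 16.75 tcp [529.2 -36.6 161.8] r 65.7 hmeas-cmd -0.027 F [6.8 1.3 3.5] wd 32.6
side 35 ang 25.931 pred 25.887
p [0.0175  0.00597 0.0004 ] res [-0.001  0.002 -0.002  0.001 -0.   ]
now w 26.036 v 2.103 (20.1 rpm) twist 0.263 max twist 0.45 max rpm 20.2
[[[-9, -24, 0], 0], [[-15, -33, 0], 0], [[-18, -36, 0], 0], [[-22, -40, 0], 0], [[-28, -45, 0], 0], [[-35, -49, 0], 0], [[-42, -53, 0], 0], [[-51, -56, 0], 0], [[-60, -58, 0], 0], [[-69, -58, 0], 0]]
[(np.float64(20.2), np.float64(0.45)), (np.float64(20.2), np.float64(0.43)), (np.float64(20.2), np.float64(0.32)), (np.float64(20.0), np.float64(0.22)), (np.float64(19.9), np.float64(0.16)), (np.float64(19.6), np.float64(0.1)), (np.float64(19.4), np.float64(0.05)), (np.float64(19.1), np.float64(0.02)), (np.float64(18.7), np.float64(-0.02)), (np.float64(18.4), np.float64(-0.05))]
end w 27.751
```

Held near 20 rpm from about 8 s to 17 s. Now braking.

send_rows:
  moves:
    - [[-9,-24,0],0]
    - [[-15,-33,0],0]
    - [[-18,-36,0],0]
    - [[-22,-40,0],0]
    - [[-28,-45,0],0]
    - [[-35,-49,0],0]
    - [[-42,-53,0],0]
    - [[-51,-56,0],0]
    - [[-60,-58,0],0]
    - [[-69,-58,0],0]

```text
time_s: 17.63
tool_pos: [594.5, -97.0, 161.8]
ee_rot: [0.0, 0.0, 1.0, -0.001]
ft_force: [-0.3, -5.2, 8.8]
width: 32.7
finger_force: 61.6
```

```bash
bash go.sh wrist 'stop(10*np.pi)' 10
```

```text
t 17.6333 tcp [594.5 -97.  161.8] r 69.5 hmeas-cmd 0.008 F [-0.3 -5.2  8.8] wd 32.7
wrist 1147 ang 27.727 pred 27.748
p [0.01741 0.00608 0.00041] res [-0.002  0.002  0.003 -0.007  0.005]
now w 27.827 v 1.883 (18.0 rpm) twist -0.128 max twist 0.46 max rpm 20.1
[[[-19, 2, 0], 0], [[-27, 5, 0], 0], [[-35, 9, 0], 0], [[-42, 14, 0], 0], [[-49, 19, 0], 0], [[-55, 26, 0], 0], [[-60, 33, 0], 0], [[-64, 41, 0], 0], [[-67, 49, 0], 0], [[-69, 57, 0], 0]]
[(np.float64(17.7), np.float64(-0.01)), (np.float64(17.3), np.float64(-0.04)), (np.float64(17.0), np.float64(-0.06)), (np.float64(16.6), np.float64(-0.08)), (np.float64(16.2), np.float64(-0.1)), (np.float64(15.8), np.float64(-0.11)), (np.float64(15.4), np.float64(-0.13)), (np.float64(15.0), np.float64(-0.13)), (np.float64(14.6), np.float64(-0.14)), (np.float64(14.2), np.float64(-0.14))]
end w 29.237
```

send_rows:
  moves:
    - [[-19,2,0],0]
    - [[-27,5,0],0]
    - [[-35,9,0],0]
    - [[-42,14,0],0]
    - [[-49,19,0],0]
    - [[-55,26,0],0]
    - [[-60,33,0],0]
    - [[-64,41,0],0]
    - [[-67,49,0],0]
    - [[-69,57,0],0]

```text
time_s: 18.52
tool_pos: [667.8, -38.0, 162.1]
ee_rot: [0.005, -0.0, 1.0, -0.0]
ft_force: [7.6, -1.3, 3.1]
width: 33.0
finger_force: 61.1
```

```bash
bash go.sh side 'stop(10*np.pi)' 10
```

```text
t 18.5167 tcp [667.8 -38.  162.1] r 74.3 hmeas-cmd 0.04 F [ 7.6 -1.3  3.1] wd 33.0
side 57 ang 29.148 pred 29.235
p [0.01595 0.00639 0.00043] res [-0.01   0.014  0.001 -0.016  0.015]
now w 29.233 v 1.387 (13.2 rpm) twist -0.140 max twist 0.46 max rpm 20.2
[[[-1, 22, 0], 0], [[1, 32, 0], 0], [[3, 37, 0], 0], [[5, 42, 0], 0], [[7, 47, 0], 0], [[10, 52, 0], 0], [[14, 56, 0], 0], [[18, 61, 0], 0], [[21, 64, 0], 0], [[26, 68, 0], 0]]
[(np.float64(13.0), np.float64(0.06)), (np.float64(12.7), np.float64(0.09)), (np.float64(12.4), np.float64(0.06)), (np.float64(12.1), np.float64(0.03)), (np.float64(11.8), np.float64(0.0)), (np.float64(11.4), np.float64(-0.02)), (np.float64(11.0), np.float64(-0.03)), (np.float64(10.7), np.float64(-0.04)), (np.float64(10.3), np.float64(-0.07)), (np.float64(9.9), np.float64(-0.06))]
end w 30.254
```

send_rows:
  moves:
    - [[-1,22,0],0]
    - [[1,32,0],0]
    - [[3,37,0],0]
    - [[5,42,0],0]
    - [[7,47,0],0]
    - [[10,52,0],0]
    - [[14,56,0],0]
    - [[18,61,0],0]
    - [[21,64,0],0]
    - [[26,68,0],0]

```text
time_s: 19.4
tool_pos: [637.4, 31.3, 161.8]
ee_rot: [0.001, -0.001, 1.0, 0.0]
ft_force: [-0.3, 0.2, 10.4]
width: 32.8
finger_force: 61.7
```

```bash
bash go.sh side 'stop(10*np.pi)' 6
```

```text
t 19.4 tcp [637.4  31.3 161.8] r 73.0 hmeas-cmd 0.023 F [-0.3  0.2 10.4] wd 32.8
side 58 ang 30.285 pred 30.252
p [0.01726 0.00659 0.00049] res [ 0.007  0.002 -0.016  0.024 -0.01 ]
now w 30.327 v 1.018 (9.7 rpm) twist -0.136 max twist 0.46 max rpm 20.3
[[[4, 3, 0], 0], [[8, 6, 0], 0], [[13, 8, 0], 0], [[18, 10, 0], 0], [[22, 12, 0], 0], [[27, 13, 0], 0]]
[(np.float64(9.3), np.float64(-0.15)), (np.float64(8.8), np.float64(-0.16)), (np.float64(8.4), np.float64(-0.15)), (np.float64(7.9), np.float64(-0.15)), (np.float64(7.5), np.float64(-0.15)), (np.float64(7.0), np.float64(-0.14))]
end w 30.765
```

send_rows:
  moves:
    - [[4,3,0],0]
    - [[8,6,0],0]
    - [[13,8,0],0]
    - [[18,10,0],0]
    - [[22,12,0],0]
    - [[27,13,0],0]

```text
time_s: 19.95
tool_pos: [609.7, 42.2, 161.8]
ee_rot: [0.0, -0.0, 1.0, -0.001]
ft_force: [0.2, -2.1, 11.5]
width: 33.1
finger_force: 61.9
```

```bash
bash go.sh side 'stop(10*np.pi)' 8
```

```text
t 19.95 tcp [609.7  42.2 161.8] r 71.4 hmeas-cmd 0.007 F [ 0.2 -2.1 11.5] wd 33.1
side 57 ang 30.816 pred 30.764
p [0.01744 0.00627 0.00046] res [ 0.016 -0.027  0.017  0.01  -0.013]
now w 30.841 v 0.736 (7.0 rpm) twist -0.219 max twist 0.45 max rpm 19.5
[[[-3, -1, 0], 0], [[3, 0, 0], 0], [[7, 1, 0], 0], [[11, 1, 0], 0], [[14, 2, 0], 0], [[18, 2, 0], 0], [[34, -1, 0], 0], [[44, -5, 0], 0]]
[(np.float64(6.5), np.float64(-0.32)), (np.float64(5.9), np.float64(-0.29)), (np.float64(5.4), np.float64(-0.28)), (np.float64(4.9), np.float64(-0.27)), (np.float64(4.4), np.float64(-0.26)), (np.float64(3.9), np.float64(-0.24)), (np.float64(3.6), np.float64(-0.04)), (np.float64(3.4), np.float64(0.08))]
end w 31.186
```

send_rows:
  moves:
    - [[-3,-1,0],0]
    - [[3,0,0],0]
    - [[7,1,0],0]
    - [[11,1,0],0]
    - [[14,2,0],0]
    - [[18,2,0],0]
    - [[34,-1,0],0]
    - [[44,-5,0],0]

```text
time_s: 20.67
tool_pos: [566.6, 35.3, 161.8]
ee_rot: [0.002, 0.0, 1.0, -0.002]
ft_force: [3.6, -6.4, 7.6]
width: 33.5
finger_force: 61.7
```

```bash
bash go.sh side 'stop(10*np.pi)' 10
```

```text
t 20.6667 tcp [566.6  35.3 161.8] r 68.7 hmeas-cmd -0.006 F [ 3.6 -6.4  7.6] wd 33.5
side 51 ang 31.244 pred 31.186
p [0.01821 0.00625 0.00051] res [ 0.027 -0.033  0.007  0.015  0.006 -0.019]
now w 31.243 v 0.357 (3.4 rpm) twist 0.024 max twist 0.44 max rpm 19.4
[[[-3, 2, 0], 0], [[0, 1, 0], 0], [[3, -1, 0], 0], [[5, -2, 0], 0], [[6, -3, 0], 0], [[8, -3, 0], 0], [[9, -4, 0], 0], [[10, -5, 0], 0], [[10, -5, 0], 0], [[10, -5, 0], 0]]
[(np.float64(3.1), np.float64(-0.05)), (np.float64(2.8), np.float64(-0.04)), (np.float64(2.5), np.float64(-0.01)), (np.float64(2.2), np.float64(0.0)), (np.float64(1.9), np.float64(0.01)), (np.float64(1.7), np.float64(0.01)), (np.float64(1.4), np.float64(0.02)), (np.float64(1.2), np.float64(0.03)), (np.float64(0.9), np.float64(0.02)), (np.float64(0.6), np.float64(0.01))]
end w 31.415
```

send_rows:
  moves:
    - [[-3,2,0],0]
    - [[0,1,0],0]
    - [[2,0,0],0]
    - [[4,-1,0],0]
    - [[5,-2,0],0]
    - [[7,-3,0],0]
    - [[8,-3,0],0]
    - [[9,-4,0],0]
    - [[9,-4,0],0]
    - [[9,-4,0],0]

```text
time_s: 21.55
tool_pos: [559.5, 31.1, 161.8]
ee_rot: [0.003, 0.001, 1.0, -0.002]
ft_force: [4.2, -6.6, 7.5]
width: 32.8
finger_force: 61.5
```

```bash
bash go.sh side,wrist,side,side 'stop(10*np.pi)' 10
```

```text
t 21.55 tcp [559.5  31.1 161.8] r 68.2 hmeas-cmd -0.046 F [ 4.2 -6.6  7.5] wd 32.8
side 43 ang 31.46 pred 31.414
wrist 475 ang 31.421 pred 31.417
side 47 ang 31.474 pred 31.419
side 46 ang 31.476 pred 31.421
p [0.01781 0.00581 0.00039] res [-0.001  0.     0.002 -0.004 -0.007  0.036 -0.014 -0.014]
now w 31.463 v 0.014 (0.1 rpm) twist -0.036 max twist 0.34 max rpm 13.7
[[[2, -1, 0], 0], [[2, -1, 0], 0], [[2, -1, 0], 0], [[2, -1, 0], 0], [[2, -1, 0], 0], [[2, -1, 0], 0], [[2, -1, 0], 0], [[2, -1, 0], 0], [[2, -1, 0], 0], [[2, -1, 0], 0]]
[(0.0, np.float64(-0.0)), (0.0, np.float64(-0.0)), (0.0, np.float64(-0.0)), (0.0, np.float64(-0.0)), (0.0, np.float64(-0.0)), (0.0, np.float64(-0.0)), (0.0, np.float64(-0.0)), (0.0, np.float64(-0.0)), (0.0, np.float64(-0.0)), (0.0, np.float64(-0.0))]
end w 31.464
```

send_rows:
  moves:
    - [[2,-1,0],0]
    - [[2,-1,0],0]
    - [[2,-1,0],0]

```text
time_s: 22.0
tool_pos: [557.8, 30.0, 161.8]
ee_rot: [0.003, 0.001, 1.0, -0.002]
ft_force: [4.4, -6.1, 7.6]
width: 32.9
finger_force: 61.5
```

```bash
python3 - <<'E'
from ctl import *
from bench import robot
S['T']=S['T'][:-7];S['H']=S['H'][:-7];save()
s=robot.sense();print(s['tool_pos'].round(1),s['ft_force'].round(1))
ims=[]
for n in('top','side','wrist'):
    c=CS if n=='side' else C;f=robot.grab_frame(n);np.save('st_'+n,f,allow_pickle=True)
    P=cloud(f);H=hsv(f).astype(int);h,sa,v=H[...,0],H[...,1],H[...,2];r=np.hypot(P[...,0]-c[0],P[...,1]-c[1])
    m,_=redmark(f,c,100,150);y=(h>=18)&(h<32)&(sa>120)&(r>140)&(r<220)&(P[...,2]>112)&(P[...,2]<122)
    for nm,k_,z in(('red',m,110),('yel',y,117)):
        if k_.sum()<4: print(n,nm,'none');continue
        vv,uu=np.nonzero(k_);q=np.median(P[k_],0);w=plane(f,np.median(uu),np.median(vv),z)
        print(n,nm,k_.sum(),q.round(1),'az %.2f deg r %.0f | plane az %.2f'%(np.degrees(np.arctan2(q[1]-c[1],q[0]-c[0])),np.hypot(*(q[:2]-c)),np.degrees(np.arctan2(w[1]-c[1],w[0]-c[0]))))
    if n=='top': ims.append(cv2.resize(f['img'][115:225,260:400],(400,314),interpolation=cv2.INTER_CUBIC))
    if n=='side': ims.append(cv2.resize(f['img'][140:250,290:430],(400,314),interpolation=cv2.INTER_CUBIC))
    if n=='wrist': wr=cv2.resize(f['img'],(400,250))
cv2.imwrite('pics/st.png',np.vstack([np.hstack(ims),np.hstack([wr,wr*0])]))
E
```

```text
[557.8  30.  161.8] [ 4.4 -6.1  7.6]
top red 50 [ 667.7 -130.5  111.4] az -54.52 deg r 126 | plane az -54.72
top yel 102 [ 691.5 -179.3  117.1] az -57.38 deg r 180 | plane az -57.60
side red 48 [ 667.8 -129.4  109.9] az -53.60 deg r 127 | plane az -54.34
side yel 110 [ 688.1 -182.9  116.5] az -58.44 deg r 183 | plane az -57.99
wrist red 331 [ 662.1 -132.9  110.6] az -57.26 deg r 125 | plane az -57.25
wrist yel 1784 [ 684.4 -177.9  116.4] az -59.07 deg r 175 | plane az -59.07
```

View pics/st.png

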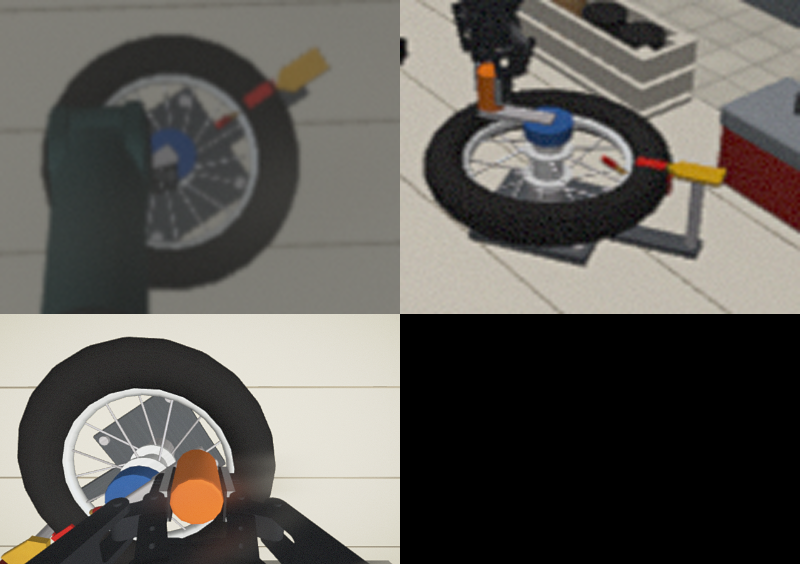

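Top view: the mark at crop (260,95) sits slightly anticlockwise of the line to the pointer at (302,70). That is 3° ahead by the top camera and about 4° by the side one. I'll nudge the wheel back by about 0.055 rad.

```bash
cat > nudge.py <<'E'
from ctl import *
def nud(tw,tc=.006,I=.0178,w0=0.,h0=0.):
    x=[0.,0.];h=h0
    for hn in tw:
        for j in range(20): x=step(x,h+(hn-h)*(j+1)/20,(hn-h)*12,(I,tc,.0004))
        h=hn
    return x
def rows(tw):
    h=S['H'][-1];c0=np.array(S['cmd']);out=[]
    for d in tw:
        a=h+d+PHI+np.pi;dd=np.round(C+R*np.array([np.cos(a),np.sin(a)])-c0);out.append([[int(-dd[0]),int(dd[1]),0],0])
    return json.dumps(out)
E
python3 - <<'E'
from nudge import *
for A in(.55,.6,.65):
  for n in(3,4,5,6):
    tw=[-A*.5]+[-A]*n+[-A*.4,-.04,-.04,-.04]+[-.04]*6
    print(A,n,[np.round(nud(tw,tc)[0],3) for tc in(.0055,.006,.0065)],np.round(nud(tw)[1],3))
print(S['cmd'],rows([-.3]+[-.6]*4+[-.24,-.04,-.04,-.04,-.04]))
E
```

```text
0.55 3 [np.float64(-0.02), np.float64(-0.016), np.float64(-0.013)] 0.0
0.55 4 [np.float64(-0.031), np.float64(-0.025), np.float64(-0.02)] 0.0
0.55 5 [np.float64(-0.045), np.float64(-0.037), np.float64(-0.03)] 0.0
0.55 6 [np.float64(-0.06), np.float64(-0.049), np.float64(-0.04)] 0.0
0.6 3 [np.float64(-0.026), np.float64(-0.021), np.float64(-0.017)] 0.0
0.6 4 [np.float64(-0.041), np.float64(-0.034), np.float64(-0.028)] 0.0
0.6 5 [np.float64(-0.058), np.float64(-0.049), np.float64(-0.041)] 0.0
0.6 6 [np.float64(-0.077), np.float64(-0.065), np.float64(-0.055)] 0.0
0.65 3 [np.float64(-0.033), np.float64(-0.028), np.float64(-0.023)] 0.0
0.65 4 [np.float64(-0.052), np.float64(-0.044), np.float64(-0.037)] 0.0
0.65 5 [np.float64(-0.073), np.float64(-0.062), np.float64(-0.053)] 0.0
0.65 6 [np.float64(-0.096), np.float64(-0.083), np.float64(-0.071)] 0.0
[553.9, 29.900000000000006] [[[-19, 9, 0], 0], [[-39, 13, 0], 0], [[-39, 13, 0], 0], [[-39, 13, 0], 0], [[-39, 13, 0], 0], [[-15, 8, 0], 0], [[-2, 1, 0], 0], [[-2, 1, 0], 0], [[-2, 1, 0], 0], [[-2, 1, 0], 0]]
```

send_rows:
  moves:
    - [[-19,9,0],0]
    - [[-39,13,0],0]
    - [[-39,13,0],0]
    - [[-39,13,0],0]
    - [[-39,13,0],0]
    - [[-39,13,0],0]
    - [[-15,8,0],0]
    - [[-2,1,0],0]
    - [[-2,1,0],0]
    - [[-2,1,0],0]

```text
time_s: 22.98
tool_pos: [558.6, 30.5, 161.8]
ee_rot: [0.003, 0.001, 1.0, -0.002]
ft_force: [4.9, -5.9, 5.5]
width: 32.8
finger_force: 61.6
```

```bash
cat > meas.py <<'E'
from ctl import *
from bench import robot
s=robot.sense();print(s['time_s'],s['tool_pos'].round(1),s['ft_force'].round(1),round(s['width'],1))
for n in('top','side','top'):
    c=CS if n=='side' else C;f=robot.grab_frame(n)
    P=cloud(f);H=hsv(f).astype(int);h,sa,v=H[...,0],H[...,1],H[...,2];r=np.hypot(P[...,0]-c[0],P[...,1]-c[1])
    m,_=redmark(f,c,100,150);y=(h>=18)&(h<32)&(sa>120)&(r>140)&(r<220)&(P[...,2]>112)&(P[...,2]<122);a=[]
    for k_,z in((m,110),(y,117)):
        q=np.median(P[k_],0);vv,uu=np.nonzero(k_);w=plane(f,np.median(uu),np.median(vv),z)
        a+=[np.degrees(np.arctan2(q[1]-c[1],q[0]-c[0])),np.degrees(np.arctan2(w[1]-c[1],w[0]-c[0]))]
    print(n,m.sum(),y.sum(),np.round(a,1),'ahead deg %.1f %.1f'%(a[0]-a[2],a[1]-a[3]))
E
python3 meas.py
```

```text
22.9833 [558.6  30.5 161.8] [ 4.9 -5.9  5.5] 32.8
top 52 103 [-56.9 -56.8 -57.  -57. ] ahead deg 0.1 0.2
side 52 105 [-55.7 -56.9 -58.  -58. ] ahead deg 2.2 1.1
top 52 102 [-57.1 -56.8 -57.2 -57.2] ahead deg 0.1 0.4
```

send_rows:
  moves:
    - [[0,0,0],0]
    - [[0,0,0],0]
    - [[0,0,0],0]
    - [[0,0,0],0]
    - [[0,0,0],0]
    - [[0,0,0],0]
    - [[0,0,0],0]
    - [[0,0,0],0]
  claw: -1

```text
time_s: 23.8
tool_pos: [556.9, 34.2, 160.2]
ee_rot: [-0.0, -0.0, 1.0, 0.0]
ft_force: [0.1, -0.2, 0.3]
width: 85.1
finger_force: 0.0
```

send_rows:
  moves:
    - [[0,0,-10],0]
    - [[0,0,-30],0]
    - [[0,0,-55],0]
    - [[0,0,-85],0]
    - [[0,0,-110],0]
    - [[0,0,-130],0]
    - [[0,0,-140],0]
    - [[0,0,-140],0]
    - [[0,0,-140],0]
    - [[0,0,-140],0]

```text
time_s: 24.63
tool_pos: [556.0, 34.0, 299.0]
ee_rot: [-0.001, -0.0, 1.0, -0.0]
ft_force: [0.1, -0.2, 0.3]
width: 85.6
finger_force: 0.0
```

```bash
python3 meas.py; python3 - <<'E'
from ctl import *
from bench import robot
f=robot.grab_frame('side');w=robot.grab_frame('wrist')
cv2.imwrite('pics/end.png',np.hstack([cv2.resize(f['img'],(400,250)),cv2.resize(w['img'],(400,250))]))
E
```

```text
24.6333 [556.  34. 299.] [ 0.1 -0.2  0.3] 85.6
top 54 102 [-56.9 -56.8 -57.4 -57.6] ahead deg 0.6 0.8
side 51 109 [-56.4 -56.9 -58.5 -58. ] ahead deg 2.1 1.1
top 52 106 [-56.8 -56.8 -56.8 -56.7] ahead deg 0.0 -0.1
```

View pics/end.png

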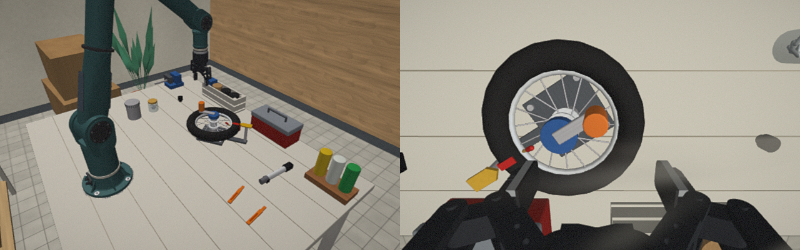

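The wheel is at rest with the mark at the pointer, the gripper is clear above the knob, and the bystanders are in place. Handing in.

```bash
python3 -c "
from bench import robot
print(robot.sign_off())"
```

```text
the job is handed in; nothing more can be done
None
```

By my camera-based estimates, I held the wheel at about 19–20.5 rpm anticlockwise from about 8 s to 17 s, then stopped it with the valve mark within about 2° of the pointer, let go of the handle and handed the job in.

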